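Shut and lock the tin box

TASK

Close the red lid of the white box fully, leaving its four blue clips sticking out while you do so; then flip all four clips down until every one lies flat against the side of the box. Leave the tin, the jar and the wooden tray around it where they stand.

Things in the scene. Friction and masses are not known exactly. Their poses are not given: they have to be found in the camera images.
- box: white plastic storage box holding six steel tins, 190 mm long (its x), 120 mm wide (its y), 82 mm high to the rim; it is fixed to the bench and cannot move. Origin at the centre of its underside; its -x end (front) faces roughly towards the robot, +y is its left side, z up
- lid (a joint): hinge angle of the red lid (rad): 0 = fully shut on the rim, larger = opened upward; at most 1.4. The hinge is stiff (about 0.4 N m): the lid stays where it is left, and a push of 2 to 4 N near its free end moves it
- lid_hinge (a point): on the lid's hinge line, at the middle of the box's +x end, at the rim: 95 mm along +x from the box's centre and 82 mm up. The lid is a panel 194 mm long, 126 mm wide and 10 mm thick; its underside passes through this line; it has a lip of about 11 mm more at its free end
- lid_press (a point): a good place to push: on the lid's outer (upper) face, on its middle line, 165 mm from the hinge, 30 mm short of the free end. With the lid shut it lies 70 mm towards -x from the box's centre and 92 mm up
- clip_front_left (a joint): angle of the front clip on the left (+y) side of the lid (rad): 0 = flipped fully down, flat against the box's side wall; about 1.57 = standing straight out from the lid's edge; at most 1.7. Stiff hinge (0.06 N m, some 2 N at its end): stays where it is left
- clip_front_left_hinge (a point): middle of the hinge line of that clip, on the lid's long edge, 66.5 mm from the lid's middle line; the line runs along the lid. With the lid shut it lies 50 mm towards -x from the box's centre and 87 mm up. The clip is a blue plate 42 mm wide along the hinge, 42 mm long from hinge to end, 5 mm thick, centred on the hinge line
- clip_front_left_tip (a point): middle of that clip's free end, 42 mm from its hinge
- clip_back_left (a joint): angle of the back clip on the left (+y) side of the lid (rad): 0 = flipped fully down, flat against the box's side wall; about 1.57 = standing straight out from the lid's edge; at most 1.7. Stiff hinge (0.06 N m, some 2 N at its end): stays where it is left
- clip_back_left_hinge (a point): middle of the hinge line of that clip, on the lid's long edge, 66.5 mm from the lid's middle line; the line runs along the lid. With the lid shut it lies 50 mm towards +x from the box's centre and 87 mm up. The clip is a blue plate 42 mm wide along the hinge, 42 mm long from hinge to end, 5 mm thick, centred on the hinge line
- clip_back_left_tip (a point): middle of that clip's free end, 42 mm from its hinge
- clip_front_right (a joint): angle of the front clip on the right (-y) side of the lid (rad): 0 = flipped fully down, flat against the box's side wall; about 1.57 = standing straight out from the lid's edge; at most 1.7. Stiff hinge (0.06 N m, some 2 N at its end): stays where it is left
- clip_front_right_hinge (a point): middle of the hinge line of that clip, on the lid's long edge, 66.5 mm from the lid's middle line; the line runs along the lid. With the lid shut it lies 50 mm towards -x from the box's centre and 87 mm up. The clip is a blue plate 42 mm wide along the hinge, 42 mm long from hinge to end, 5 mm thick, centred on the hinge line
- clip_front_right_tip (a point): middle of that clip's free end, 42 mm from its hinge
- clip_back_right (a joint): angle of the back clip on the right (-y) side of the lid (rad): 0 = flipped fully down, flat against the box's side wall; about 1.57 = standing straight out from the lid's edge; at most 1.7. Stiff hinge (0.06 N m, some 2 N at its end): stays where it is left
- clip_back_right_hinge (a point): middle of the hinge line of that clip, on the lid's long edge, 66.5 mm from the lid's middle line; the line runs along the lid. With the lid shut it lies 50 mm towards +x from the box's centre and 87 mm up. The clip is a blue plate 42 mm wide along the hinge, 42 mm long from hinge to end, 5 mm thick, centred on the hinge line
- clip_back_right_tip (a point): middle of that clip's free end, 42 mm from its hinge
- tin: bystander: loose round steel tin, 66 mm across, 54 mm high, right (-y) of the box; origin at the centre of its underside
- jar: bystander: loose amber glass jar with a black cap, 60 mm across, 95 mm high, right (-y) of the box; origin at the centre of its underside
- tray: bystander: loose open wooden tray, 80 x 200 x 40 mm, left (+y) of the box and lying along it; origin at the centre of its underside

How it is judged (in metres and radians):
On the way, in this order (a step that is already met when the one before it is completed fails the run):
1. the lid is fully shut while all four clips still stick out (value of joint lid below 0.06 rad and value of joint each of clip_front_left, clip_back_left, clip_front_right, clip_back_right above 0.7 rad), for 0.2 s.
2. with the lid shut, a first clip is flat against the box (value of joint lid below 0.06 rad and value of joint any of clip_front_left, clip_back_left, clip_front_right, clip_back_right below 0.15 rad), for 0.1 s.
At the end, for the whole second after the job is handed in: The lid is shut (within 0.06 rad), all four clips are down against the box's sides (each within 0.15 rad), and the tin, the jar and the tray are within 30 mm of where they began (value of joint lid below 0.06 rad and value of joint each of clip_front_left, clip_back_left, clip_front_right, clip_back_right below 0.15 rad and distance of each of tin, jar, tray from where it was at the start of the episode below 0.03 m); the robot touches nothing.
It fails at once if the tin is shoved more than 30 mm or knocked over (distance of tin from where it was at the start of the episode above 0.03 m or angle between tin's own z axis and vertical above 0.5 rad).
It fails at once if the jar is shoved more than 30 mm or knocked over (distance of jar from where it was at the start of the episode above 0.03 m or angle between jar's own z axis and vertical above 0.5 rad).
It fails at once if the tray is shoved more than 30 mm or knocked over (distance of tray from where it was at the start of the episode above 0.03 m or angle between tray's own z axis and vertical above 0.5 rad).
It also fails if it takes over 51 s, if anything falls off the work surface, if the arm or the gripper's body presses on something with over 40 N, if the wrist force passes 120 N, or if a joint passes its speed limit or range.

ROBOT

A 6-joint arm with a two-finger parallel gripper is mounted at the origin on the work surface. World frame = base frame: x ahead of the robot, y to its left, z up, the work surface at z = 0. Lengths are in mm, angles in rad, forces in N, time in s.
With the tool pointing down it reaches from about 350 to 775 mm from the base axis. Payload 7.3 kg.
Tool frame: the origin (TCP) lies midway between the tips of the shut fingers; the grasp point (between the pads) lies 19 mm behind it; z points along the fingers, y is the line along which they close (so a half turn about z gives the same grasp; the last joint's range is limited). The gripper opens to 92 mm and grips with 3 to 60 N. Pads are 19 mm wide; open, the fingers measure 130 mm over their backs; the gripper's body (75 mm by 190 mm) begins 47 mm behind the grasp point.
Start: joints at [1.078, 0.342, 1.524, -0, 1.275, -0.146], TCP at [178.43, 493.771, 200.541] pointing down, gripper open.
Joint ranges: [-2.53, 2.53], [-0.77, 2.02], [0.04, 2.7], [-1, 4.14], [0.28, 2.66], [-3.11, 3.11]. Speed limits (rad/s): [2.57, 2.57, 3.14, 3.14, 3.14, 3.14].

INTERFACE

Orientations are given as a rotation vector (axis times angle).
In Python, from cell import r, read_camera, camera_info gives the robot as it stands.
- The arm moves only by the tool carry_out, never from a script. Its argument "deltas" is one flat list of numbers, 5 for each row, row after row: the shift along the tool's x, y, z in units of 200 mm (1.0 is 200 mm), then the turn about the tool's z in units of 90 degrees (1.0 is 90 degrees), then the closure, from 0 (fully open) to 1 (shut). In form: [x, y, z, twist, claw, x, y, z, twist, claw, ...]. A call has 1 to 10 rows; each row is the pose to reach, as a shift and turn from the pose commanded when the call began, along the tool's axes at that moment; what a row does not reach only later rows make up. A row lasts 1/10 s, in which the tool goes at most 50 mm and 8.59 degrees, less where a joint would pass 70% of its speed; a pose out of reach is approached as far as the arm can. A call with a number of a shift or a turn outside -1 to 1 is refused whole. A call with a gripper value outside its range is refused whole. The fingers move at their own pace and stop on an object; "grip_force" is the grip in N (left out, the last holds). Time passes only in rows, so rows that repeat a pose let the fingers close. It gives the time, the measured TCP pose, the force, the opening and the grip force at its end, in the units of the state.
- r.sense(): the state, without advancing time (a new reading comes with each control period).
- read_camera(name): name is "side" or "top"; returns the picture (480x640x3 uint8, red, green, blue); there is no depth.
- camera_info(name): a dict with "mtx" (3x3 intrinsics, pixels), "world_from_camera" (4x4, takes a point from camera to world coordinates). Camera axes: x right, y up, looking along -z (the intrinsics and any distortion apply to the point x, -y, -z); pixel columns grow to the right and rows downward; lengths in mm; the calibration is good to about 2 mm. A picture is of the moment at which its call begins. camera_info takes no time and is no camera call.
- r.hand_in(): hands the job in; it is judged then, once.
The state is a dict: "clock": time; "joint_positions": joint angles; "joint_velocities": joint speeds; "tau": joint torques, N m; "ee_pos": TCP position; "tcp_rot": TCP orientation; "wrist_force": force on the tool from outside, world axes, zero at the start; "wrist_torque": the same for the moment, N m; "opening": finger opening in mm; "grasp_force": force on a finger pad.
Only numpy, scipy, OpenCV 4.12 (cv2) and the standard library are available. Lean on these libraries where they do the work, as an engineer would, in place of code of your own. Each camera call takes 0.05 s, during which the arm holds its last target. There are 200 camera calls.

## Working session

There is one attempt and no reset: what is moved stays moved. The work goes in short steps, Python scripts to look and compute and a tool call to move; the robot and the scene stay as the last step left them, time stands still between calls to the robot, and variables do not carry over. Pictures are saved under pics/ and viewed, at most 10 in all, crops included, and the job is handed in when it is done.

Besides the shell and the picture viewer there is one more tool, called after ">>>" in YAML: its name, and indented under it one key for each argument. carry_out: Moves the arm, as the interface text tells. Its arguments: {"type":"object","properties":{"deltas":{"type":"array"},"grip_force":{"type":"number"}},"required":["deltas"]}

```bash
mkdir -p pics; ls; python3 - <<'E'
from cell import r, read_camera, camera_info
import cv2,numpy as np
np.set_printoptions(precision=3,suppress=True)
for n in("side","top"):
    im=read_camera(n); cv2.imwrite(f"pics/{n}0.png",im[:,:,::-1]); c=camera_info(n); print(n,c)
s=r.sense(); print(s["ee_pos"],s["tcp_rot"],s["clock"],s["opening"])
E
```

```text
pics
side {'mtx': array([[509.689,   0.   , 320.23 ],
       [  0.   , 509.689, 229.125],
       [  0.   ,   0.   ,   1.   ]]), 'world_from_camera': array([[ -0.976,   0.138,  -0.169, 395.843],
       [ -0.218,  -0.678,   0.702, 721.739],
       [ -0.018,   0.721,   0.692, 760.728],
       [  0.   ,   0.   ,   0.   ,   1.   ]])}
top {'mtx': array([[617.639,   0.   , 318.044],
       [  0.   , 617.639, 237.078],
       [  0.   ,   0.   ,   1.   ]]), 'world_from_camera': array([[  -0.041,    0.977,   -0.21 ,  333.528],
       [  -0.999,   -0.041,    0.005,   35.584],
       [  -0.003,    0.21 ,    0.978, 1160.138],
       [   0.   ,    0.   ,    0.   ,    1.   ]])}
[178.236 493.404 199.921] [-0.542 -3.094  0.002] 0.1 91.68624922993446
```

View pics/side0.png

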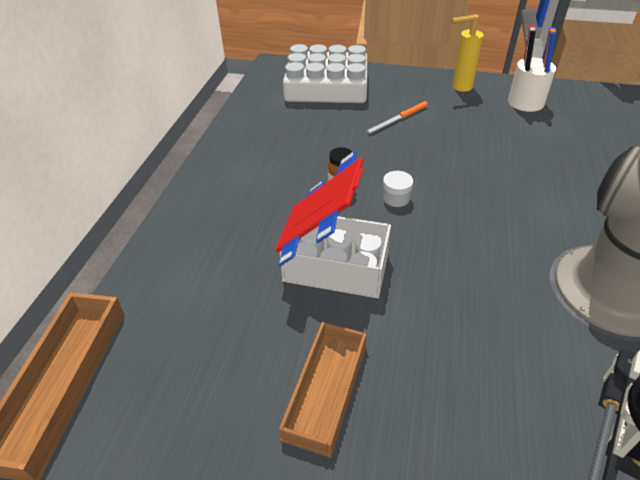

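View pics/top0.png

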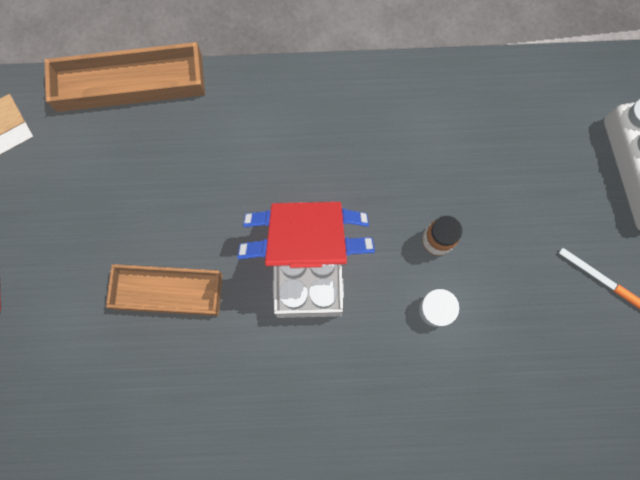

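The side view shows the lid half open, with its red corners near (278,245), (290,210), (358,160) and (345,205). The top view shows the box front rim at about (274..343, 315) and the red lid from (271,203) to (346,263). The tin is at (440,308), the jar at (446,232), and the tray is to the left at (165,290). I'll measure these next.

```bash
cat > h.py <<'E'
from cell import r, read_camera, camera_info
import cv2,numpy as np
np.set_printoptions(precision=1,suppress=True)
def ray(n,p):
    c=camera_info(n);K,T=c["mtx"],c["world_from_camera"]
    d=np.linalg.inv(K)@[p[0],p[1],1]; return T[:3,3],T[:3,:3]@(d*[1,-1,-1])
def plane(n,p,z):
    o,d=ray(n,p); return o+d*(z-o[2])/d[2]
def tri(p,q):
    (o,d),(a,e)=ray("top",p),ray("side",q)
    t=np.linalg.lstsq(np.c_[d,-e],a-o,rcond=None)[0]; x,y=o+d*t[0],a+e*t[1]
    return (x+y)/2,np.linalg.norm(x-y)
def masks(n,im=None):
    im=read_camera(n) if im is None else im
    h=cv2.cvtColor(im,cv2.COLOR_RGB2HSV)
    red=cv2.inRange(h,(0,200,90),(4,255,255))|cv2.inRange(h,(176,200,90),(180,255,255))
    return im,red,cv2.inRange(h,(105,150,60),(130,255,255)),cv2.inRange(h,(0,0,125),(180,45,255))
def big(m):
    return max(cv2.findContours(m,0,cv2.CHAIN_APPROX_NONE)[0],key=cv2.contourArea)
def to_tool(dw):
    s=r.sense();R=cv2.Rodrigues(np.array(s["tcp_rot"]))[0]; return R.T@np.array(dw)/200
E
python3 - <<'E'
from h import *
for n in("top","side"):
    im,red,bl,wh=masks(n,cv2.imread(f"pics/{n}0.png")[:,:,::-1].copy())
    print(n,cv2.approxPolyDP(big(red),6,True)[:,0].tolist())
    for c in cv2.findContours(bl,0,cv2.CHAIN_APPROX_NONE)[0]:
        if 40<cv2.contourArea(c)<3000: print(" blue",np.array(cv2.minAreaRect(c)[0]),cv2.contourArea(c))
    if n=="top":
        for rect in((255,265,360,335),):
            x0,y0,x1,y1=rect; c=big(wh[y0:y1,x0:x1])+[x0,y0]; print(cv2.boundingRect(c)); 
            b=cv2.approxPolyDP(cv2.convexHull(c),3,True)[:,0]; print(b.tolist(),[plane(n,p,82) for p in b])
    a=im[120:320,230:470] if n=="side" else im[180:340,220:480]
    cv2.imwrite(f"pics/{n}1.png",cv2.resize(a[:,:,::-1],None,fx=3,fy=3,interpolation=2)[:600])
print("tin",plane("top",(440,308),54),"jar",plane("top",(447,230),95))
for p in((108,266),(222,268),(219,317),(110,310)): print("tray",plane("top",p,40))
E
```

```text
Traceback (most recent call last):
  File "h.py", line 19, in big
    return max(cv2.findContours(m,0,cv2.CHAIN_APPROX_NONE)[0],key=cv2.contourArea)
ValueError: max() iterable argument is empty
```

```bash
python3 - <<'E'
from h import *
im=cv2.imread("pics/top0.png")[:,:,::-1].copy(); print(im.shape,im[235,305],cv2.cvtColor(im,cv2.COLOR_RGB2HSV)[235,305]); h=cv2.cvtColor(im,cv2.COLOR_RGB2HSV)
m=cv2.inRange(h,(0,200,90),(4,255,255)); print(m.sum(),im[315,300],im[218,262])
E
```

```text
(480, 640, 3) [215  72  70] [  0 172 215]
0 [141 139 139] [ 71 101 191]
```

```bash
sed -i 's/(0,200,90),(4,/(0,140,90),(5,/;s/(176,200,90)/(176,140,90)/;s/(105,150,60)/(105,110,60)/' h.py
python3 - <<'E'
from h import *
for n in("top","side"):
    im,red,bl,wh=masks(n,cv2.imread(f"pics/{n}0.png")[:,:,::-1].copy())
    print(n,cv2.approxPolyDP(big(red),5,True)[:,0].tolist())
    for c in cv2.findContours(bl,0,cv2.CHAIN_APPROX_NONE)[0]:
        if 40<cv2.contourArea(c)<3000: print(" blue",np.array(cv2.minAreaRect(c)[0]),cv2.contourArea(c))
    if n=="top":
        for rect in((255,265,360,335),):
            x0,y0,x1,y1=rect; c=big(wh[y0:y1,x0:x1])+[x0,y0]; print(cv2.boundingRect(c)); 
            b=cv2.approxPolyDP(cv2.convexHull(c),3,True)[:,0]; print(b.tolist(),[plane(n,p,82) for p in b])
    a=im[120:320,230:470] if n=="side" else im[180:340,220:480]
    cv2.imwrite(f"pics/{n}1.png",cv2.resize(a[:,:,::-1],None,fx=3,fy=3,interpolation=2)[:600])
print("tin",plane("top",(440,308),54),"jar",plane("top",(447,230),95))
for p in((108,266),(222,268),(219,317),(110,310)): print("tray",plane("top",p,40))
E
```

```text
top [[340, 203], [272, 204], [266, 265], [345, 263]]
 blue [252.  248.9] 307.5
 blue [360. 246.] 294.0
 blue [256.  218.2] 234.0
 blue [355.4 217.5] 225.5
(273, 265, 72, 53)
[[342, 266], [342, 316], [280, 317], [274, 313], [273, 267]] [array([511. , -10.5,  82. ]), array([423.2,  -6.2,  82. ]), array([425.9, 101.5,  82. ]), array([433.3, 111.8,  82. ]), array([514.4, 111.4,  82. ])]
side [[362, 159], [292, 208], [276, 251], [350, 204]]
 blue [288.5 251. ] 187.0
 blue [326.7 226.5] 240.5
 blue [346.4 161.8] 102.0
 blue [549.8  51.9] 158.0
 blue [541.1  12.3] 187.5
tin [ 432.4 -182.9   54. ] jar [ 565.5 -198.5   95. ]
tray [536.  417.5  40. ]
tray [523.5 208.   40. ]
tray [434.1 214.2  40. ]
tray [455.  411.4  40. ]
```

View pics/top1.png

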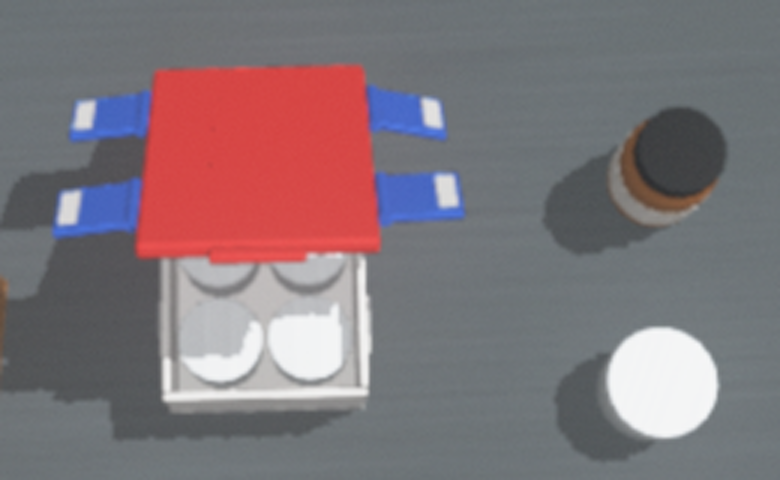

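View pics/side1.png

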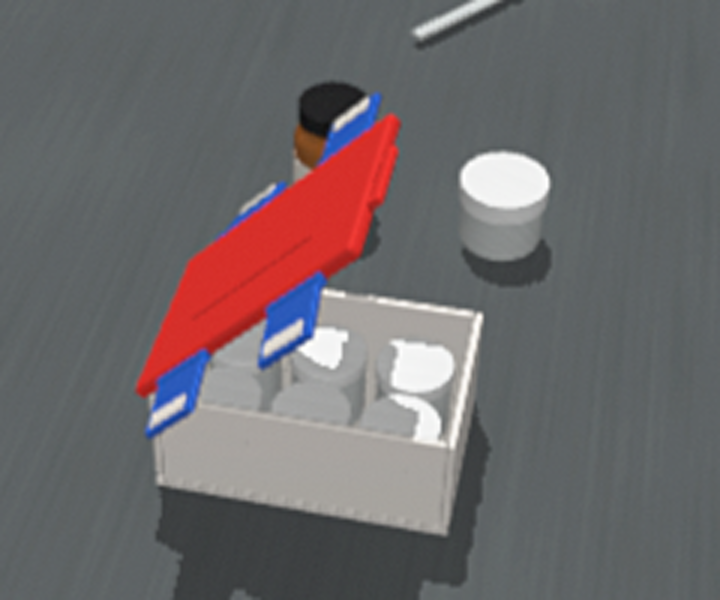

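The top crop puts the front rim corners at (274,312.3) and (342.3,311.7). The side crop puts the lid corners at (277,250), (294,207), (362,159) and (347,205). All four clips stick out.

```bash
python3 - <<'E'
from h import *
a,b=plane("top",(274,312.3),82),plane("top",(342.3,311.7),82); print("rim FL,FR",a,b,np.linalg.norm(a-b))
P={}
for k,p,q in(("HL",(272,204),(277,249)),("HR",(340,203),(294,207)),("FR",(345.5,262),(362,159.5)),("FL",(266.5,264),(347,205))):
    P[k],e=tri(p,q); print(k,P[k],e)
print("len",np.linalg.norm(P["FL"]-P["HL"]),np.linalg.norm(P["FR"]-P["HR"]),"wid",np.linalg.norm(P["FL"]-P["FR"]),np.linalg.norm(P["HL"]-P["HR"]))
for q in((378,297-1),(390,224)): print("side",plane("side",q,0 if q[0]<380 else 82))
for p,q in (((274,312.3),(380,268)),((342.3,311.7),(390.5,224.5))): print("rim tri",tri(p,q))
u=(a-b);yaw=np.arctan2(u[1],u[0])-np.pi/2;print("yaw rim",yaw,"yaw lid",[np.arctan2(*(P[i]-P[j])[[1,0]])-np.pi/2 for i,j in(("HL","HR"),("FL","FR"))])
for v in("L","R"): d=P["F"+v]-P["H"+v]; print("ang",np.arctan2(d[2],np.hypot(d[0],d[1])))
s=r.sense();print(cv2.Rodrigues(np.array(s["tcp_rot"]))[0],s["ee_pos"],s["wrist_force"])
E
```

```text
rim FL,FR [434.5 111.7  82. ] [430.6  -7.1  82. ] 118.86039897516359
HL [626.4 109.5  90.8] 1.6699876451501543
HR [625.1 -12.4  87.7] 0.7391524416610815
FR [493.3 -10.1 224.5] 0.4772842232725781
FL [496.9 111.5 221. ] 1.4735380908458948
len 183.63490057446086 190.03192886805394 wid 121.74331870621678 121.9143063915916
side [434.7 107.2   0. ]
side [432.2  -7.2  82. ]
rim tri (array([435. , 111.6,  83.7]), np.float64(1.2761030530288113))
rim tri (array([430.9,  -7.1,  80.9]), np.float64(0.44156954931769593))
yaw rim -0.032909164464431706 yaw lid [np.float64(-0.009912994750580939), np.float64(-0.029387789785102036)]
ang 0.7882750727788155
ang 0.8040274709866047
[[-0.9  0.3 -0. ]
 [ 0.3  0.9 -0. ]
 [ 0.  -0.  -1. ]] [178.2 493.4 199.9] [ 0.  -0.3 -0.9]
```

>>> carry_out:
  deltas: [-0.3, -0.9, -0.45, 0, 1, -0.3, -0.9, -0.45, 0, 1, -0.3, -0.9, -0.45, 0, 1, -0.3, -0.9, -0.45, 0, 1, -0.3, -0.9, -0.45, 0, 1, -0.3, -0.9, -0.45, 0, 1]

```text
clock: 0.7
ee_pos: [173.9, 303.6, 291.3]
tcp_rot: [0.545, 3.093, 0.004]
wrist_force: [0.2, 0.9, 0.5]
opening: 48.4
grasp_force: 0.0
```

>>> carry_out:
  deltas: [-0.3, -0.9, 0, 0, 1, -0.3, -0.9, 0, 0, 1, -0.3, -0.9, 0, 0, 1, -0.3, -0.9, 0, 0, 1, -0.3, -0.9, 0, 0, 1, -0.3, -0.9, 0, 0, 1]

```text
clock: 1.3
ee_pos: [169.7, 114.3, 290.2]
tcp_rot: [-0.549, -3.093, -0.001]
wrist_force: [-0.6, -0.3, 0.2]
opening: 2.1
grasp_force: 0.0
```

>>> carry_out:
  deltas: [-0.3, -0.9, 0, -0.1, 1, -0.3, -0.9, 0, -0.2, 1, -0.3, -0.9, 0, -0.3, 1, -0.3, -0.9, 0, -0.4, 1, -0.3, -0.9, 0, -0.5, 1, -0.3, -0.9, 0, -0.6, 1, -0.3, -0.9, 0, -0.7, 1, -0.3, -0.9, 0, -0.76, 1, -0.3, -0.9, 0, -0.76, 1, -0.3, -0.9, 0, -0.76, 1]

```text
clock: 2.3
ee_pos: [165.4, -75.1, 290.2]
tcp_rot: [0.996, -2.979, -0.004]
wrist_force: [-0.1, 0.7, -0.3]
opening: 0.3
grasp_force: 0.0
```

```bash
python3 - <<'E'
from h import *
s=r.sense();np.set_printoptions(precision=3,suppress=True);print(s["clock"],s["ee_pos"],s["opening"],s["wrist_force"]);print(cv2.Rodrigues(np.array(s["tcp_rot"]))[0]);print(to_tool(np.array([533,50,230])-s["ee_pos"]))
E
```

```text
2.3 [165.446 -75.122 290.195] 0.30907858398946314 [-0.08   0.672 -0.28 ]
[[-0.799 -0.601 -0.001]
 [-0.601  0.799  0.002]
 [-0.001  0.002 -1.   ]]
[-1.844 -0.606  0.301]
```

>>> carry_out:
  deltas: [-0.95, -0.3, 0, 0, 1, -0.95, -0.3, 0, 0, 1, -0.95, -0.3, 0, 0, 1, -0.95, -0.3, 0, 0, 1, -0.95, -0.3, 0, 0, 1, -0.95, -0.3, 0, 0, 1]

```text
clock: 2.9
ee_pos: [354.4, -7.8, 288.9]
tcp_rot: [0.993, -2.977, -0.004]
wrist_force: [-0.3, -0.5, 0.4]
opening: 0.3
grasp_force: 0.0
```

```bash
python3 - <<'E'
from h import *
s=r.sense();np.set_printoptions(precision=3,suppress=True);print(s["clock"],s["ee_pos"],s["joint_positions"]);R=cv2.Rodrigues(np.array(s["tcp_rot"]))[0];print(R);print(to_tool(np.array([533,50,230])-s["ee_pos"]));print(np.degrees(np.arctan2(R[1,1],R[0,1])))
E
```

```text
2.9 [354.432  -7.773 288.947] [-0.24  -0.045  1.746  0.001  1.445 -2.454]
[[-0.8   -0.6   -0.004]
 [-0.6    0.8    0.001]
 [ 0.002  0.003 -1.   ]]
[-0.888 -0.306  0.292]
126.87559193938236
```

>>> carry_out:
  deltas: [-0.2, -0.05, 0, 0.09, 1, -0.4, -0.1, 0, 0.18, 1, -0.6, -0.2, 0, 0.27, 1, -0.89, -0.3, 0, 0.36, 1, -0.89, -0.3, 0, 0.45, 1, -0.89, -0.3, 0, 0.54, 1, -0.89, -0.3, 0, 0.63, 1, -0.89, -0.3, 0, 0.72, 1, -0.89, -0.3, 0, 0.81, 1, -0.89, -0.3, 0, 0.9, 1]

```text
clock: 3.9
ee_pos: [530.6, 47.6, 290.3]
tcp_rot: [-1.197, -2.903, 0.0]
wrist_force: [1.0, -0.8, -0.2]
opening: 0.2
grasp_force: 0.0
```

>>> carry_out:
  deltas: [0, 0, 0, 0.09, 1, 0, 0, 0, 0.18, 1, 0, 0, 0, 0.27, 1, 0, 0, 0, 0.36, 1, 0, 0, 0, 0.45, 1, 0, 0, 0, 0.52, 1, 0, 0, 0, 0.52, 1]

```text
clock: 4.6
ee_pos: [530.7, 47.5, 290.4]
tcp_rot: [-2.247, -2.195, 0.001]
wrist_force: [-0.2, -0.8, 0.0]
opening: 0.1
grasp_force: 0.0
```

```bash
python3 - <<'E'
from h import *
s=r.sense();np.set_printoptions(precision=3,suppress=True);print(s["clock"],s["ee_pos"],s["joint_positions"]);R=cv2.Rodrigues(np.array(s["tcp_rot"]))[0];print(R)
c=np.array([622.5,50,82])
for t in(.85,.8,.6,.4,.2,0):
    x,z=-165*np.cos(t)+10*np.sin(t),165*np.sin(t)+10*np.cos(t); print(t,to_tool(c+[x+19,0,z]-s["ee_pos"]))
E
```

```text
4.6 [530.703  47.493 290.42 ] [-0.055  0.305  1.331  0.     1.506 -0.031]
[[ 0.023  1.    -0.001]
 [ 1.    -0.023  0.   ]
 [ 0.    -0.001 -1.   ]]
0.85 [0.014 0.047 0.389]
0.8 [0.013 0.015 0.415]
0.6 [ 0.01  -0.099  0.535]
0.4 [ 0.008 -0.186  0.675]
0.2 [ 0.007 -0.244  0.829]
0 [ 0.006 -0.27   0.992]
```

>>> carry_out:
  deltas: [0.01, 0.02, 0.2, 0, 1, 0.01, 0.02, 0.35, 0, 1, 0.01, 0.01, 0.42, 0, 1, 0.01, -0.03, 0.47, 0, 1, 0.01, -0.07, 0.51, 0, 1, 0.01, -0.1, 0.54, 0, 1, 0.01, -0.14, 0.59, 0, 1, 0.01, -0.17, 0.64, 0, 1, 0.01, -0.19, 0.68, 0, 1]

```text
clock: 5.5
ee_pos: [493.0, 50.0, 154.5]
tcp_rot: [2.245, 2.198, 0.001]
wrist_force: [-0.4, -0.8, 1.6]
opening: 0.5
grasp_force: 0.8
```

>>> carry_out:
  deltas: [0, -0.02, 0.04, 0, 1, 0, -0.04, 0.08, 0, 1, 0, -0.05, 0.12, 0, 1, 0, -0.06, 0.16, 0, 1, 0, -0.07, 0.2, 0, 1, 0, -0.08, 0.24, 0, 1, 0, -0.08, 0.28, 0, 1, 0, -0.08, 0.31, 0, 1, 0, -0.08, 0.32, 0, 1]

```text
clock: 6.4
ee_pos: [477.2, 50.2, 89.7]
tcp_rot: [-2.246, -2.195, 0.001]
wrist_force: [-0.2, -0.1, 1.7]
opening: 0.4
grasp_force: 0.7
```

```bash
python3 - <<'E'
from h import *
im=read_camera("side");cv2.imwrite("pics/s2.png",cv2.resize(im[120:320,230:470,::-1],None,fx=3,fy=3,interpolation=2))
E
```

```text
(no output)
```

View pics/s2.png

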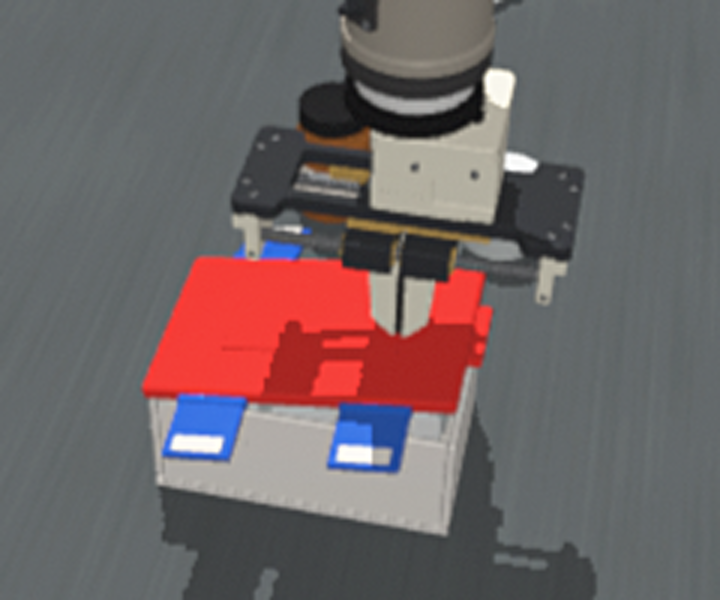

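The side view shows the lid nearly down. There is still a thin gap under its front left edge at about (430,415) in the crop, and the clips stick out. I'll press further.

>>> carry_out:
  deltas: [0, 0, 0.01, 0, 1, 0, 0, 0.02, 0, 1, 0, 0, 0.03, 0, 1, 0, 0, 0.04, 0, 1]

```text
clock: 6.85
ee_pos: [477.6, 50.2, 82.5]
tcp_rot: [2.247, 2.195, 0.0]
wrist_force: [-1.4, -0.1, 1.2]
opening: 0.4
grasp_force: 0.7
```

```bash
python3 - <<'E'
from h import *
im=read_camera("side");a=cv2.resize(im[190:310,265:425,::-1],None,fx=4.5,fy=4.5,interpolation=2);cv2.imwrite("pics/s3.png",a)
s=r.sense();print(s["ee_pos"],s["wrist_force"],s["wrist_torque"],s["clock"])
E
```

```text
[477.5  50.2  82.2] [-0.2  0.1  0.9] [-0.1  0.1  0. ] 6.9
```

View pics/s3.png

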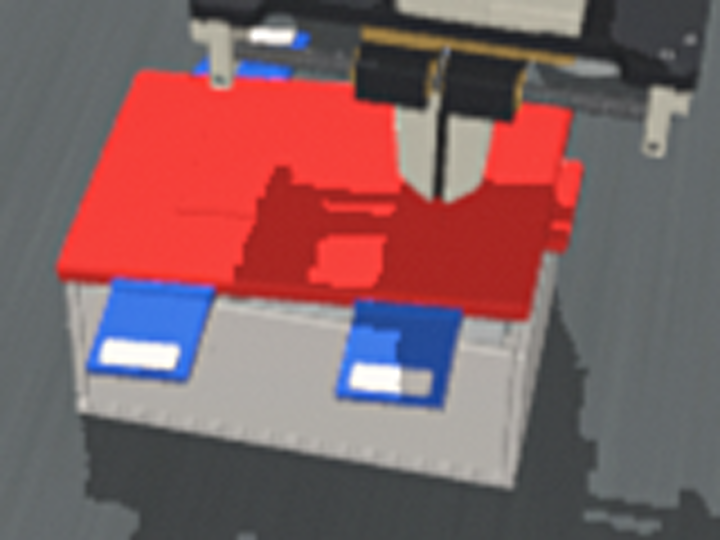

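The lid is still about 8 mm open at the front, and the force is still low. I'll continue in small steps until the force rises.

>>> carry_out:
  deltas: [0, 0, 0.015, 0, 1, 0, 0, 0.03, 0, 1, 0, 0, 0.03, 0, 1]

```text
clock: 7.2
ee_pos: [477.5, 50.2, 76.1]
tcp_rot: [-2.247, -2.195, 0.0]
wrist_force: [-0.0, -0.1, 0.2]
opening: 0.3
grasp_force: 0.0
```

```bash
python3 - <<'E'
from h import *
def proj(n,P):
    c=camera_info(n);T=np.linalg.inv(c["world_from_camera"]);p=T[:3,:3]@P+T[:3,3];q=c["mtx"]@(p*[1,-1,-1]);return q[:2]/q[2]
print(proj("side",np.array([477.5,50.2,82.2])),proj("side",np.array([477.5,50.2,92])))
c=np.array([527.5,50]);ex=np.array([1,-.025]);ey=np.array([.025,1])
for t in(0,.05,.1):
  for y in(63,-63):
    x,z=95-194*np.cos(t)+10*np.sin(t),82+194*np.sin(t)+10*np.cos(t); print(t,y,proj("side",np.r_[c+ex*x+ey*y,z]))
im=read_camera("side");cv2.imwrite("pics/s4.png",cv2.resize(im[190:310,265:425,::-1],None,fx=4.5,fy=4.5,interpolation=2))
im2,red,_,_=masks("side",im);print(cv2.approxPolyDP(big(red),2,True)[:,0].tolist())
E
```

```text
[362.1 241.2] [362.3 237.5]
0 63 [383.1 267. ]
0 -63 [393.3 219.4]
0.05 63 [383.1 263.2]
0.05 -63 [393.4 215.7]
0.1 63 [382.8 259.3]
0.1 -63 [393.1 211.8]
[[278, 247], [279, 252], [298, 251], [312, 253], [315, 256], [340, 259], [347, 257], [382, 263], [384, 250], [391, 246], [394, 230], [389, 228], [391, 217], [381, 215], [375, 219], [372, 233], [365, 238], [359, 237], [352, 230], [352, 216], [344, 215], [342, 210], [318, 208], [313, 213], [311, 208], [296, 206]]
```

View pics/s4.png

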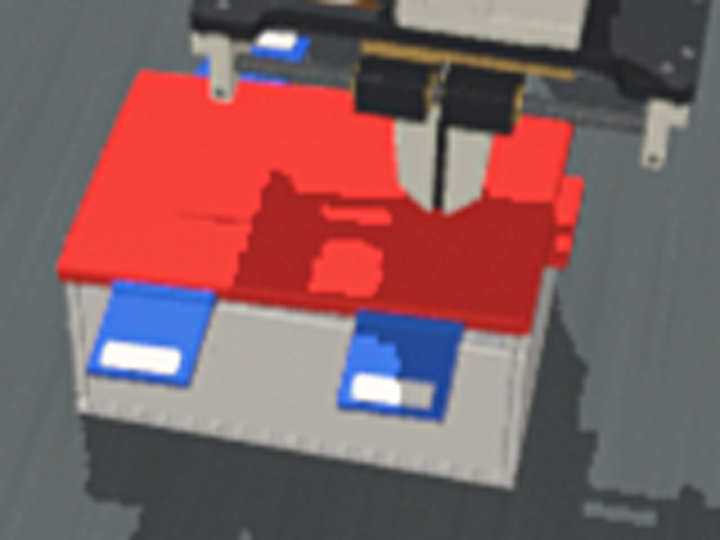

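The tip shows at (362,237), which projects to z≈92, so the real finger tip sits about 16 mm above the reported TCP. The lid gap is almost closed. I'll keep pressing until the force rises.

>>> carry_out:
  deltas: [0, 0, 0.01, 0, 1, 0, 0, 0.02, 0, 1, 0, 0, 0.02, 0, 1]

```text
clock: 7.55
ee_pos: [477.4, 50.2, 72.3]
tcp_rot: [-2.247, -2.195, 0.0]
wrist_force: [0.1, -0.3, -0.1]
opening: 0.3
grasp_force: 0.0
```

>>> carry_out:
  deltas: [0, 0, 0.01, 0, 1, 0, 0, 0.02, 0, 1, 0, 0, 0.02, 0, 1]

```text
clock: 7.85
ee_pos: [477.4, 50.2, 68.2]
tcp_rot: [-2.247, -2.195, 0.0]
wrist_force: [-0.2, 0.1, 0.6]
opening: 0.6
grasp_force: 0.0
```

```bash
python3 - <<'E'
from h import *
np.set_printoptions(precision=2,suppress=True)
s=r.sense();print(s["ee_pos"],s["wrist_force"],s["wrist_torque"],s["tau"])
im=read_camera("side");cv2.imwrite("pics/s5.png",cv2.resize(im[190:310,265:425,::-1],None,fx=4.5,fy=4.5,interpolation=2))
_,red,_,_=masks("side",im);print(cv2.approxPolyDP(big(red),2,True)[:,0].tolist())
E
```

```text
[477.43  50.23  68.21] [-0.2   0.08  0.58] [-0.09  0.07 -0.04] [ -0.   -41.38 -18.69   0.06   0.02   0.  ]
[[278, 248], [279, 252], [293, 251], [312, 254], [319, 258], [350, 260], [381, 267], [384, 254], [390, 252], [394, 234], [389, 232], [391, 221], [380, 219], [374, 223], [372, 236], [365, 241], [359, 240], [352, 233], [351, 219], [344, 218], [342, 213], [319, 209], [317, 215], [312, 216], [310, 208], [296, 206]]
```

View pics/s5.png

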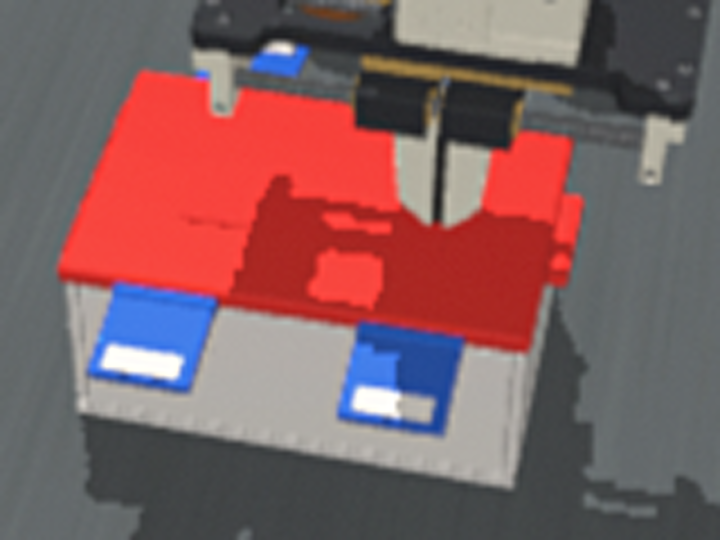

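The lid's front-left corner is at about (382.8,263.8), against 267 expected when shut, so roughly 0.04 rad is left. I'll press further.

>>> carry_out:
  deltas: [0, 0, 0.01, 0, 1, 0, 0, 0.02, 0, 1, 0, 0, 0.02, 0, 1]

```text
clock: 8.2
ee_pos: [477.7, 50.2, 65.8]
tcp_rot: [2.246, 2.195, 0.001]
wrist_force: [-4.0, 0.2, 14.4]
opening: 0.4
grasp_force: 7.3
```

>>> carry_out:
  deltas: [0, 0, 0.01, 0, 1, 0, 0, 0.02, 0, 1, 0, 0, 0.02, 0, 1]

```text
clock: 8.5
ee_pos: [477.9, 50.2, 65.2]
tcp_rot: [2.245, 2.194, 0.003]
wrist_force: [-16.6, -0.7, 48.8]
opening: 0.1
grasp_force: 24.6
```

```bash
python3 - <<'E'
from h import *
im=read_camera("side");cv2.imwrite("pics/s6.png",cv2.resize(im[190:310,265:425,::-1],None,fx=4.5,fy=4.5,interpolation=2))
_,red,_,_=masks("side",im);print(cv2.approxPolyDP(big(red),2,True)[:,0].tolist())
E
```

```text
[[278, 248], [279, 252], [292, 251], [310, 254], [316, 258], [350, 261], [381, 268], [384, 255], [390, 254], [394, 236], [389, 233], [391, 222], [380, 220], [377, 225], [374, 224], [369, 240], [358, 241], [352, 235], [351, 220], [345, 220], [342, 214], [318, 211], [317, 216], [312, 217], [310, 208], [296, 206]]
```

```bash
python3 - <<'E'
from h import *
def yp(n,p,y):
    o,d=ray(n,p);return o+d*(y-o[1])/d[1]
f=lambda u,v:(265+u/4.5,190+v/4.5)
print("hooks",yp("side",f(650,183),50),yp("side",f(222,114),50),"tip",yp("side",(362.5,241),58))
im=cv2.imread("pics/s6.png")
top=read_camera("top");cv2.imwrite("pics/t6.png",cv2.resize(top[180:340,220:480,::-1],None,fx=3,fy=3,interpolation=2))
a=cv2.resize(top[180:340,220:480,::-1],(720,443));cv2.imwrite("pics/m6.png",np.vstack([im[100:480],a])[:823][::1] if 0 else cv2.resize(np.vstack([im,a]),(438,600)))
s=r.sense();print(s["wrist_force"],s["ee_pos"])
E
```

```text
hooks [393.8  50.  125.6] [568.1  50.  131.1] tip [475.8  58.   90.8]
[-15.7  -0.2  48.6] [477.9  50.2  65.2]
```

View pics/m6.png

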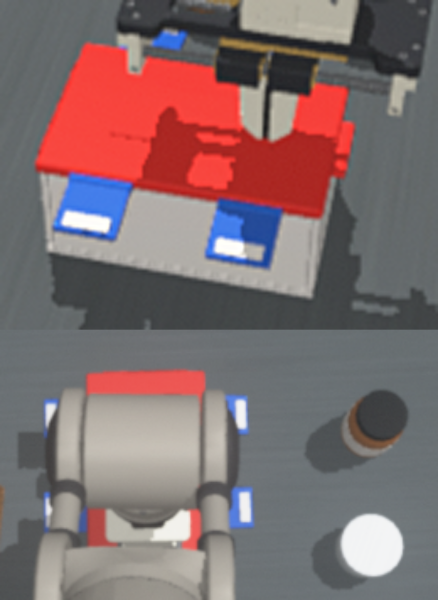

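The lid is shut: force 49 N, and the tip measures z≈91, which matches the 92 mm lid top, so the tip is at reported z + 26. All four clips stick out and the bystanders are untouched. Next I'll lift, open the fingers and move over the left clips.

>>> carry_out:
  deltas: [0, 0, -0.1, 0, 1, 0, 0, -0.3, 0, 1, 0, 0, -0.35, 0, 0, 0.2, 0.1, -0.35, 0, 0, 0.4, 0.2, -0.35, 0, 0, 0.495, 0.25, -0.35, 0, 0, 0.495, 0.25, -0.35, 0, 0, 0.495, 0.25, -0.35, 0, 0, 0.495, 0.25, -0.35, 0, 0, 0.495, 0.25, -0.35, 0, 0]

```text
clock: 9.6
ee_pos: [529.4, 147.0, 130.5]
tcp_rot: [-2.248, -2.194, 0.001]
wrist_force: [0.1, -0.4, 0.4]
opening: 59.4
grasp_force: 0.0
```

```bash
python3 - <<'E'
from h import *
im=read_camera("side");cv2.imwrite("pics/s7.png",cv2.resize(im[170:310,265:425,::-1],None,fx=4.2,fy=4.2,interpolation=2))
s=r.sense();print(s["wrist_force"],s["ee_pos"],s["opening"])
E
```

```text
[-0.3  0.5  0.3] [529.6 147.1 130.6] 63.78717729754278
```

View pics/s7.png

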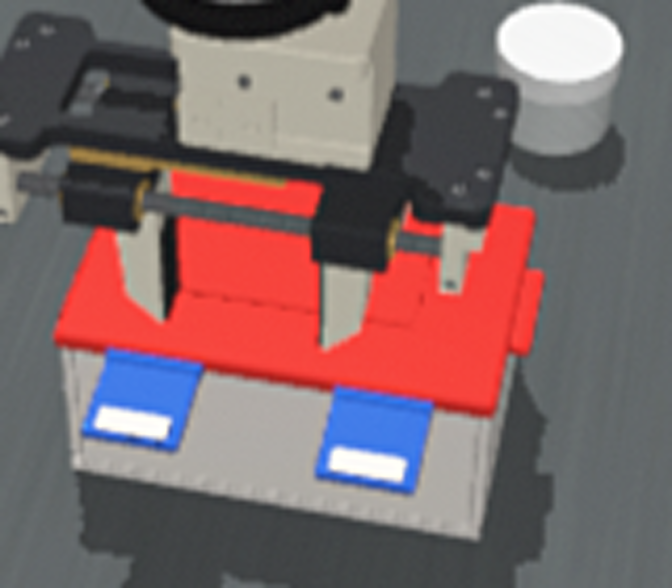

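The side view shows the lid shut, both left clips out, and the fingers opening above and beyond them. Next: down, then inward.

>>> carry_out:
  deltas: [0, 0, 0, 0, 0, 0, 0, 0, 0, 0, 0, 0, 0, 0, 0, 0, 0, 0.1, 0, 0, 0, 0, 0.2, 0, 0, 0, 0, 0.28, 0, 0, 0, 0, 0.34, 0, 0, 0, 0, 0.4, 0, 0, 0, 0, 0.46, 0, 0, 0, 0, 0.47, 0, 0]

```text
clock: 10.65
ee_pos: [530.3, 148.3, 36.3]
tcp_rot: [2.247, 2.195, 0.002]
wrist_force: [0.9, 1.1, 4.3]
opening: 91.4
grasp_force: 1.8
```

>>> carry_out:
  deltas: [-0.02, 0, 0, 0, 0, -0.04, 0, 0, 0, 0, -0.06, 0, 0, 0, 0, -0.075, 0, 0, 0, 0, -0.085, 0, 0, 0, 0, -0.09, 0, 0, 0, 0]

```text
clock: 11.25
ee_pos: [529.2, 132.1, 36.4]
tcp_rot: [-2.245, -2.194, -0.004]
wrist_force: [1.8, 15.2, -5.5]
opening: 91.6
grasp_force: 7.7
```

```bash
python3 - <<'E'
from h import *
s=r.sense();print(s["wrist_force"],s["ee_pos"],s["opening"])
for n in("side","top"):
    _,_,bl,_=masks(n)
    for c in cv2.findContours(bl,0,cv2.CHAIN_APPROX_NONE)[0]:
        if cv2.contourArea(c)>30: print(n,cv2.boundingRect(c),cv2.contourArea(c))
E
```

```text
[ 1.8 15.2 -5.5] [529.2 132.1  36.4] 91.60512679239761
side (361, 270, 6, 14) 38.0
side (344, 262, 7, 18) 70.0
side (302, 255, 11, 19) 121.0
side (359, 200, 24, 18) 208.0
side (545, 32, 12, 40) 159.0
side (537, 10, 10, 17) 67.0
top (344, 273, 27, 25) 410.0
top (342, 218, 25, 24) 372.5
```

>>> carry_out:
  deltas: [-0.01, 0, 0, 0, 0, -0.02, 0, 0, 0, 0, -0.02, 0, 0, 0, 0]

```text
clock: 11.65
ee_pos: [529.2, 131.9, 36.5]
tcp_rot: [-2.241, -2.195, -0.01]
wrist_force: [2.5, 29.4, -6.5]
opening: 91.8
grasp_force: 14.5
```

>>> carry_out:
  deltas: [0.1, 0, 0, 0, 0, 0.15, 0, 0, 0, 0, 0.15, 0, -0.2, 0, 0, 0.15, 0, -0.45, 0, 0, -0.1, 0, -0.46, 0, 0, -0.35, 0, -0.46, 0, 0, -0.6, 0, -0.46, 0, 0, -0.8, 0, -0.46, 0, 0, -0.8, 0, -0.46, 0, 0]

```text
clock: 12.55
ee_pos: [525.4, -39.0, 128.9]
tcp_rot: [2.252, 2.188, -0.001]
wrist_force: [0.6, 0.7, -0.4]
opening: 91.7
grasp_force: 0.0
```

```bash
cat > m.py <<'E'
from h import *
s=r.sense();print(s["clock"],s["wrist_force"],s["ee_pos"],s["opening"])
def proj(n,P):
    c=camera_info(n);T=np.linalg.inv(c["world_from_camera"]);p=T[:3,:3]@P+T[:3,3];q=c["mtx"]@(p*[1,-1,-1]);return q[:2]/q[2]
c=np.array([527.5,50]);ex=np.array([1,-.025]);ey=np.array([.025,1])
for n in("side","top"):
    _,_,bl,_=masks(n)
    for k in cv2.findContours(bl,0,cv2.CHAIN_APPROX_NONE)[0]:
        x,y,w,h=cv2.boundingRect(k)
        if cv2.contourArea(k)>20 and 240<x<400 and y>100: print(n,"x",x,x+w,"y",y,y+h,cv2.contourArea(k),np.array(cv2.minAreaRect(k)[0]))
    for sd in(1,-1):
      for bx in(-50,50):
        print(n,"pred",sd,bx,[proj(n,np.r_[c+ex*bx+ey*sd*(66.5+2.5+42*np.sin(t)),87-42*np.cos(t)]) for t in(0,.2,1.57)])
E
python3 m.py
```

```text
12.55 [ 0.6  0.7 -0.4] [525.4 -39.  128.9] 91.73987734184948
side x 344 368 y 262 284 273.5 [355.3 272.6]
side x 290 313 y 253 274 267.5 [301.1 263. ]
side x 358 383 y 200 218 212.5 [370.1 208.1]
side x 309 334 y 197 210 147.5 [321.  203.2]
side pred 1 -50 [array([354.2, 282.1]), array([353.4, 285.2]), array([350.2, 284.5])]
side pred 1 50 [array([301.5, 272.7]), array([300.3, 275.7]), array([294.1, 274.5])]
side pred -1 -50 [array([367.6, 230.9]), array([368.4, 227.8]), array([372.3, 201.8])]
side pred -1 50 [array([319.5, 223.3]), array([320.5, 220.3]), array([324.1, 194.8])]
top x 268 271 y 276 300 46.0 [269.  287.5]
top x 267 271 y 220 244 67.0 [268.5 231.5]
top pred 1 -50 [array([270.1, 289.6]), array([265.5, 289.7]), array([244.2, 287. ])]
top pred 1 50 [array([270.1, 235.8]), array([265.6, 235.7]), array([244.7, 231.1])]
top pred -1 -50 [array([346.2, 288.4]), array([350.9, 288.2]), array([371.3, 284.9])]
top pred -1 50 [array([344.8, 234.5]), array([349.4, 234.3]), array([369.3, 229.1])]
```

The left clips lie flat: top edges at columns 267–268, where the flat prediction is 268–270. Now the right side.

>>> carry_out:
  deltas: [-0.045, 0.015, 0, 0, 0, -0.045, 0.015, 0, 0, 0, -0.045, 0.015, 0.1, 0, 0, -0.045, 0.015, 0.2, 0, 0, -0.045, 0.015, 0.28, 0, 0, -0.045, 0.015, 0.34, 0, 0, -0.045, 0.015, 0.4, 0, 0, -0.045, 0.015, 0.46, 0, 0, -0.045, 0.015, 0.465, 0, 0]

```text
clock: 13.55
ee_pos: [528.9, -42.8, 35.1]
tcp_rot: [2.246, 2.196, 0.0]
wrist_force: [1.4, -1.6, 2.4]
opening: 91.5
grasp_force: 1.2
```

>>> carry_out:
  deltas: [0.02, 0, 0, 0, 0, 0.04, 0, 0, 0, 0, 0.06, 0, 0, 0, 0, 0.075, 0, 0, 0, 0, 0.085, 0, 0, 0, 0, 0.095, 0, 0, 0, 0]

```text
clock: 14.15
ee_pos: [528.8, -27.8, 35.6]
tcp_rot: [2.24, 2.196, -0.008]
wrist_force: [-2.8, -29.2, -4.2]
opening: 91.8
grasp_force: 14.4
```

Pressed at 29 N at the expected place, so I'll retreat outward, rise clear and check.

>>> carry_out:
  deltas: [-0.1, 0, 0, 0, 0, -0.15, 0, 0, 0, 0, -0.15, 0, -0.2, 0, 0, -0.15, 0, -0.45, 0, 0, -0.15, 0, -0.7, 0, 0, -0.15, -0.2, -0.9, 0, 0, -0.15, -0.4, -0.9, 0, 0, -0.15, -0.6, -0.9, 0, 0, -0.15, -0.7, -0.9, 0, 0, -0.15, -0.7, -0.9, 0, 0]

```text
clock: 15.15
ee_pos: [386.0, -49.9, 216.2]
tcp_rot: [-2.248, -2.195, -0.001]
wrist_force: [0.5, -0.4, 0.2]
opening: 91.6
grasp_force: 0.0
```

```bash
cat >> m.py <<'E'
im,red,_,wh=masks("side");print("red",cv2.approxPolyDP(big(red),2,True)[:,0].tolist())
for t in(0,.05): print("lid FL,FR top",[proj("side",np.r_[c+ex*(95-194*np.cos(t)+10*np.sin(t))+ey*y,82+194*np.sin(t)+10*np.cos(t)]) for y in(63,-63)])
im=read_camera("top");g=cv2.imread("pics/top0.png")[:,:,::-1]
print("bystander diff",[float(np.abs(im[a:b,c_:d].astype(int)-g[a:b,c_:d]).mean()) for a,b,c_,d in((285,332,415,465),(210,258,420,470),(260,322,100,225))])
E
python3 m.py
```

```text
15.15 [ 0.5 -0.4  0.2] [386.  -49.9 216.2] 91.55202978175035
side x 344 368 y 262 284 278.5 [355.  272.4]
side x 290 313 y 253 274 267.5 [301.1 263. ]
side x 358 380 y 213 218 20.5 [368.6 214.6]
side pred 1 -50 [array([354.2, 282.1]), array([353.4, 285.2]), array([350.2, 284.5])]
side pred 1 50 [array([301.5, 272.7]), array([300.3, 275.7]), array([294.1, 274.5])]
side pred -1 -50 [array([367.6, 230.9]), array([368.4, 227.8]), array([372.3, 201.8])]
side pred -1 50 [array([319.5, 223.3]), array([320.5, 220.3]), array([324.1, 194.8])]
top x 268 272 y 275 300 53.5 [269.5 287. ]
top x 267 271 y 220 244 52.5 [268.5 231.5]
top x 342 346 y 218 242 49.5 [343.5 229.5]
top pred 1 -50 [array([270.1, 289.6]), array([265.5, 289.7]), array([244.2, 287. ])]
top pred 1 50 [array([270.1, 235.8]), array([265.6, 235.7]), array([244.7, 231.1])]
top pred -1 -50 [array([346.2, 288.4]), array([350.9, 288.2]), array([371.3, 284.9])]
top pred -1 50 [array([344.8, 234.5]), array([349.4, 234.3]), array([369.3, 229.1])]
red [[278, 248], [279, 252], [292, 251], [341, 262], [346, 260], [381, 268], [384, 255], [391, 251], [391, 220], [296, 206]]
lid FL,FR top [array([383.1, 267. ]), array([393.3, 219.4])]
lid FL,FR top [array([383.1, 263.2]), array([393.4, 215.7])]
bystander diff [53.63475177304964, 1.1556944444444444, 2.494408602150538]
```

>>> carry_out:
  deltas: [0.25, -0.1, -0.1, 0, 0, 0.5, -0.2, -0.2, 0, 0, 0.75, -0.2, -0.2, 0, 0, 1, -0.2, -0.2, 0, 0, 1, -0.2, -0.2, 0, 0, 1, -0.2, -0.2, 0, 0]

```text
clock: 15.95
ee_pos: [353.2, 152.4, 255.3]
tcp_rot: [-2.242, -2.2, 0.0]
wrist_force: [0.3, 0.2, 0.2]
opening: 92.4
grasp_force: 0.0
```

>>> carry_out:
  deltas: [0.25, 0, 0, 0, 0, 0.5, 0, 0, 0, 0, 0.75, 0, 0, 0, 0, 1, 0, 0, 0, 0, 1, 0, 0, 0, 0]

```text
clock: 16.45
ee_pos: [358.0, 354.0, 254.1]
tcp_rot: [-2.242, -2.198, 0.001]
wrist_force: [0.5, -0.6, -0.1]
opening: 91.9
grasp_force: 0.0
```

```bash
python3 m.py | grep -v pred
```

```text
16.45 [ 0.5 -0.6 -0.1] [358.  354.  254.1] 91.90277898980978
side x 290 313 y 253 274 267.5 [301.1 263. ]
side x 358 380 y 213 218 32.5 [368.5 215. ]
top x 268 272 y 275 300 53.0 [269.5 287. ]
top x 344 348 y 274 298 55.5 [345.5 285.5]
top x 267 271 y 220 244 51.0 [268.5 231.5]
top x 342 346 y 218 242 49.0 [343.5 229.5]
red [[296, 206], [278, 251], [310, 254], [317, 258], [343, 262], [357, 215]]
lid FL,FR top [array([383.1, 267. ]), array([393.3, 219.4])]
lid FL,FR top [array([383.1, 263.2]), array([393.4, 215.7])]
bystander diff [0.6174468085106383, 1.0590277777777777, 3.8193978494623657]
```

```bash
python3 -c "
from cell import r
print(r.hand_in())"
```

```text
the job is handed in; nothing more can be done
None
```

I shut the lid with all four clips still out, flipped the clips down, and handed the job in at about 16.5 s; the last camera checks showed the lid shut, the clips flat and the tin, jar and tray unmoved, but hand-in returned no verdict.

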